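Heft the salt tins, hold up the fullest

TASK

The three closed blue tins of cooking-salt blocks look the same, so heft them to find which is the fullest (the heaviest). Stand the two lighter ones upright in the wooden refill tray, setting them down gently without dropping or toppling any tin, and finish while still holding the heaviest tin upright and still in the gripper, lifted at least 15 cm above the ledge, with nothing else carrying it. Leave the other things on the ledge where they are.

Things in the scene. Friction and masses are not known exactly. Their poses are not given: they have to be found in the camera images.
- tin_a_mid (a point): one of three identical-looking closed round tins, upright on the ledge, 60 mm in diameter, 84 mm tall, blue all over with a blue lid (fixed on) over a thin bright band; its solid contents may rattle a little. This point is its centre, 42 mm above its underside; z is its upward axis. It weighs 110 to 400 g; the heaviest, which may be any of the three, is at least 100 g heavier than either other. Tins start at least 100 mm apart, centre to centre.
- tin_b_mid (a point): one of three identical-looking closed round tins, upright on the ledge, 60 mm in diameter, 84 mm tall, blue all over with a blue lid (fixed on) over a thin bright band; its solid contents may rattle a little. This point is its centre, 42 mm above its underside; z is its upward axis. It weighs 110 to 400 g; the heaviest, which may be any of the three, is at least 100 g heavier than either other. Tins start at least 100 mm apart, centre to centre.
- tin_c_mid (a point): one of three identical-looking closed round tins, upright on the ledge, 60 mm in diameter, 84 mm tall, blue all over with a blue lid (fixed on) over a thin bright band; its solid contents may rattle a little. This point is its centre, 42 mm above its underside; z is its upward axis. It weighs 110 to 400 g; the heaviest, which may be any of the three, is at least 100 g heavier than either other. Tins start at least 100 mm apart, centre to centre.
- tin_a: the same tin as point tin_a_mid; this origin is the centre of its underside
- tin_b: the same tin as point tin_b_mid; this origin is the centre of its underside
- tin_c: the same tin as point tin_c_mid; this origin is the centre of its underside
- refill_tray: shallow open wooden refill tray, fixed to the ledge, 180 mm (its own x) by 240 mm (its own y) outside, rim 20 mm above the ledge, walls and floor 5 mm thick, so its inner floor is 5 mm above the ledge, 170 by 230 mm inside. It has room for all three tins. Origin at the centre of its underside, z up.
- salt_grinder: glass salt grinder with steel cap, 54 mm in diameter, 135 mm tall, upright; origin at the centre of its underside. Bystander: leave it where it is.
- ramekin: white ceramic ramekin, 86 mm across, 45 mm tall; origin at the centre of its underside. Bystander: leave it where it is.
- spatula: red plastic spatula, 280 mm long, lying flat along its own x, handle towards -x, origin about half-way along. Bystander: leave it where it is.
- skewer_holder: bamboo cup 68 mm in diameter and 100 mm tall with skewers standing up to about 210 mm; origin at the centre of its underside. Bystander: leave it where it is.
There are look-alikes about, which are no part of the job. What is shaped like the tin_c but green, orange or red is not meant.

How it is judged (in metres and radians):
On the way, in this order (a step that is already met when the one before it is completed fails the run):
1. a tin is lifted off the ledge in the gripper (((height (world z) of tin_a_mid above 0.06 m and contact force between tin_a and the fingers above 1 N) or (height (world z) of tin_b_mid above 0.06 m and contact force between tin_b and the fingers above 1 N) or (height (world z) of tin_c_mid above 0.06 m and contact force between tin_c and the fingers above 1 N))), for 0.1 s.
2. both lighter tins stand released in the refill tray ((((x of tin_b_mid in the frame of refill_tray between -0.062 and 0.062 m and y of tin_b_mid in the frame of refill_tray between -0.092 and 0.092 m and z of tin_b_mid in the frame of refill_tray below 0.055 m and angle between tin_b_mid's own z axis and vertical below 0.12 rad and contact force between tin_b and refill_tray between 0.3 and 2.5 N and contact force between tin_b and the fingers below 0.1 N and linear speed of tin_b below 0.03 m/s) and (x of tin_c_mid in the frame of refill_tray between -0.062 and 0.062 m and y of tin_c_mid in the frame of refill_tray between -0.092 and 0.092 m and z of tin_c_mid in the frame of refill_tray below 0.055 m and angle between tin_c_mid's own z axis and vertical below 0.12 rad and contact force between tin_c and refill_tray between 0.3 and 2.5 N and contact force between tin_c and the fingers below 0.1 N and linear speed of tin_c below 0.03 m/s)) or ((x of tin_a_mid in the frame of refill_tray between -0.062 and 0.062 m and y of tin_a_mid in the frame of refill_tray between -0.092 and 0.092 m and z of tin_a_mid in the frame of refill_tray below 0.055 m and angle between tin_a_mid's own z axis and vertical below 0.12 rad and contact force between tin_a and refill_tray between 0.3 and 2.5 N and contact force between tin_a and the fingers below 0.1 N and linear speed of tin_a below 0.03 m/s) and (x of tin_c_mid in the frame of refill_tray between -0.062 and 0.062 m and y of tin_c_mid in the frame of refill_tray between -0.092 and 0.092 m and z of tin_c_mid in the frame of refill_tray below 0.055 m and angle between tin_c_mid's own z axis and vertical below 0.12 rad and contact force between tin_c and refill_tray between 0.3 and 2.5 N and contact force between tin_c and the fingers below 0.1 N and linear speed of tin_c below 0.03 m/s)) or ((x of tin_a_mid in the frame of refill_tray between -0.062 and 0.062 m and y of tin_a_mid in the frame of refill_tray between -0.092 and 0.092 m and z of tin_a_mid in the frame of refill_tray below 0.055 m and angle between tin_a_mid's own z axis and vertical below 0.12 rad and contact force between tin_a and refill_tray between 0.3 and 2.5 N and contact force between tin_a and the fingers below 0.1 N and linear speed of tin_a below 0.03 m/s) and (x of tin_b_mid in the frame of refill_tray between -0.062 and 0.062 m and y of tin_b_mid in the frame of refill_tray between -0.092 and 0.092 m and z of tin_b_mid in the frame of refill_tray below 0.055 m and angle between tin_b_mid's own z axis and vertical below 0.12 rad and contact force between tin_b and refill_tray between 0.3 and 2.5 N and contact force between tin_b and the fingers below 0.1 N and linear speed of tin_b below 0.03 m/s)))), for 0.1 s.
At the end, for the whole second after the job is handed in: Two tins stand released, upright and at rest inside the refill tray, each pressing on its floor with under 2.5 N (the heaviest presses over 3 N); the third is held still in the fingers, upright within 0.35 rad, its centre over 150 mm above the ledge, touching no tin or tray ((((x of tin_b_mid in the frame of refill_tray between -0.062 and 0.062 m and y of tin_b_mid in the frame of refill_tray between -0.092 and 0.092 m and z of tin_b_mid in the frame of refill_tray below 0.055 m and angle between tin_b_mid's own z axis and vertical below 0.12 rad and contact force between tin_b and refill_tray between 0.3 and 2.5 N and contact force between tin_b and the fingers below 0.1 N and linear speed of tin_b below 0.03 m/s) and (x of tin_c_mid in the frame of refill_tray between -0.062 and 0.062 m and y of tin_c_mid in the frame of refill_tray between -0.092 and 0.092 m and z of tin_c_mid in the frame of refill_tray below 0.055 m and angle between tin_c_mid's own z axis and vertical below 0.12 rad and contact force between tin_c and refill_tray between 0.3 and 2.5 N and contact force between tin_c and the fingers below 0.1 N and linear speed of tin_c below 0.03 m/s) and height (world z) of tin_a_mid above 0.15 m and contact force between tin_a and the fingers above 1 N and angle between tin_a_mid's own z axis and vertical below 0.35 rad and linear speed of tin_a below 0.04 m/s and contact force between tin_a and refill_tray below 0.05 N and contact force between tin_a and tin_b below 0.05 N and contact force between tin_a and tin_c below 0.05 N) or ((x of tin_a_mid in the frame of refill_tray between -0.062 and 0.062 m and y of tin_a_mid in the frame of refill_tray between -0.092 and 0.092 m and z of tin_a_mid in the frame of refill_tray below 0.055 m and angle between tin_a_mid's own z axis and vertical below 0.12 rad and contact force between tin_a and refill_tray between 0.3 and 2.5 N and contact force between tin_a and the fingers below 0.1 N and linear speed of tin_a below 0.03 m/s) and (x of tin_c_mid in the frame of refill_tray between -0.062 and 0.062 m and y of tin_c_mid in the frame of refill_tray between -0.092 and 0.092 m and z of tin_c_mid in the frame of refill_tray below 0.055 m and angle between tin_c_mid's own z axis and vertical below 0.12 rad and contact force between tin_c and refill_tray between 0.3 and 2.5 N and contact force between tin_c and the fingers below 0.1 N and linear speed of tin_c below 0.03 m/s) and height (world z) of tin_b_mid above 0.15 m and contact force between tin_b and the fingers above 1 N and angle between tin_b_mid's own z axis and vertical below 0.35 rad and linear speed of tin_b below 0.04 m/s and contact force between tin_b and refill_tray below 0.05 N and contact force between tin_b and tin_a below 0.05 N and contact force between tin_b and tin_c below 0.05 N) or ((x of tin_a_mid in the frame of refill_tray between -0.062 and 0.062 m and y of tin_a_mid in the frame of refill_tray between -0.092 and 0.092 m and z of tin_a_mid in the frame of refill_tray below 0.055 m and angle between tin_a_mid's own z axis and vertical below 0.12 rad and contact force between tin_a and refill_tray between 0.3 and 2.5 N and contact force between tin_a and the fingers below 0.1 N and linear speed of tin_a below 0.03 m/s) and (x of tin_b_mid in the frame of refill_tray between -0.062 and 0.062 m and y of tin_b_mid in the frame of refill_tray between -0.092 and 0.092 m and z of tin_b_mid in the frame of refill_tray below 0.055 m and angle between tin_b_mid's own z axis and vertical below 0.12 rad and contact force between tin_b and refill_tray between 0.3 and 2.5 N and contact force between tin_b and the fingers below 0.1 N and linear speed of tin_b below 0.03 m/s) and height (world z) of tin_c_mid above 0.15 m and contact force between tin_c and the fingers above 1 N and angle between tin_c_mid's own z axis and vertical below 0.35 rad and linear speed of tin_c below 0.04 m/s and contact force between tin_c and refill_tray below 0.05 N and contact force between tin_c and tin_a below 0.05 N and contact force between tin_c and tin_b below 0.05 N))); the arm keeps its last pose, push and grip.
It fails at once if a tin toppled over (angle between any of tin_a_mid, tin_b_mid, tin_c_mid's own z axis and vertical above 0.8 rad).
It fails at once if a tin dropped: out of the fingers with its centre more than 90 mm above the ledge (about 45 mm above where it stands) ((height (world z) of tin_a_mid above 0.09 m and contact force between tin_a and the fingers below 0.02 N) or (height (world z) of tin_b_mid above 0.09 m and contact force between tin_b and the fingers below 0.02 N) or (height (world z) of tin_c_mid above 0.09 m and contact force between tin_c and the fingers below 0.02 N)).
It fails at once if a bystander moved by more than 30 mm (distance of any of salt_grinder, ramekin, spatula, skewer_holder from where it was at the start of the episode above 0.03 m).
It also fails if it takes over 72 s, if anything falls off the work surface, if the arm or the gripper's body presses on something with over 40 N, if the wrist force passes 120 N, or if a joint passes its speed limit or range.

ROBOT

A 6-joint arm with a two-finger parallel gripper is mounted at the origin on the work surface. World frame = base frame: x ahead of the robot, y to its left, z up, the work surface at z = 0. Lengths are in mm, angles in degrees, forces in N, time in s.
With the tool pointing down it reaches from about 325 to 925 mm from the base axis. Payload 3.1 kg.
Tool frame: the origin (TCP) lies at the very end of the fingers, on their centre line; the grasp point (between the pads) lies grip_point_offset behind it (grip_point_offset is the distance from the TCP to the grasp point, in mm); y points along the fingers, z is the direction in which the jaws open and shut, and the axes are right-handed (so a half turn about y gives the same grasp; the last joint's range is limited). The gripper opens to 85 mm and grips with 20 to 120 N. Pads are 22 mm wide; open, the fingers measure 114 mm over their backs; the gripper's body (76 mm by 85 mm) begins 54 mm behind the grasp point. The pads swing forward as they close: fully open they stand 13 mm farther back than shut.
Start: joints at [-73.694, 12.427, 92.441, -0, 75.132, -6.429], TCP at [241.565, -576.442, 231.3] pointing down, gripper open.
Joint ranges: [-157.48, 157.48], [-44.54, 120.13], [17.64, 146.25], [-64.5, 244.5], [7.68, 150.69], [-147.95, 147.95]. Speed limits (degrees/s): [159.86, 159.86, 180, 180, 180, 180].

INTERFACE

Orientations are given as a 3x3 rotation matrix whose columns are the frame's x, y, z axes.
In Python, from bench import * gives the robot as it stands.
- The arm moves only by the shell command python3 -m crank 'ROWS' [FORCE]. ROWS is JSON, a list of rows, each an object with "delta_pos": the shift along the world's x, y, z in mm, a list of three; "spin": the turn about the world's z in rad; "fingers": the opening, from 0 (shut) to 1 (fully open). In form: [{"delta_pos": [dx, dy, dz], "spin": spin, "fingers": fingers}, ...]. A call has 1 to 8 rows; each row is the pose to reach, as a shift and turn from the pose commanded when the call began; what a row does not reach only later rows make up. A row lasts 1/12 s, in which the tool goes at most 41.7 mm and 7.16 degrees, less where a joint would pass 70% of its speed; a pose out of reach is approached as far as the arm can. A call with a gripper value outside its range is refused whole. The fingers move at their own pace and stop on an object; FORCE is the grip in N (left out, the last holds). Time passes only in rows, so rows that repeat a pose let the fingers close. It gives the time, the measured TCP pose, the force and the opening at its end, in the units of the state.
- state(): the state, without advancing time (a new reading comes with each control period).
- get_image(name): name is "scene" or "top" or "wrist"; returns (picture, depth): 400x640x3 uint8, blue, green, red; 400x640 float32, mm along the optical axis (not along the pixel's ray), 0 where there is no reading.
- get_calibration(name): a dict with "intrinsics" (3x3 intrinsics, pixels), "k1" (the pictures are not rectified: a ray, as slopes to the right and down, at radius r is drawn at 1 + k1 r^2 times it, then the intrinsics apply), "R" (3x3) and "t" (3): a world point X has camera coordinates R X + t; the wrist camera has in their place "T_tool_cam" (4x4, takes a point from camera to tool coordinates, whose origin is the TCP and whose axes are the tool frame's). Camera axes: x right, y down, z forward; pixel columns grow to the right and rows downward; lengths in mm; the calibration is good to about 2 mm. A picture is of the moment at which its call begins: read the wrist's pose just before it. get_calibration takes no time and is no camera call.
- close_job(): hands the job in, once; it reports no verdict.
The state is a dict: "time": time; "joint_pos": joint angles; "qd": joint speeds; "tau": joint torques, N m; "position": TCP position; "ee_rot": TCP orientation; "wrist_force": force on the tool from outside, world axes, zero at the start; "wrist_torque": the same for the moment, N m; "finger_gap": finger opening in mm.
Only numpy, scipy, OpenCV 4.12 (cv2) and the standard library are available. Lean on these libraries where they do the work, as an engineer would, in place of code of your own. Each camera call takes 0.05 s, during which the arm holds its last target. There are 200 camera calls.

## Working session

There is one attempt and no reset: what is moved stays moved. The work goes in short steps, Python scripts to look and compute and a shell command to move; the robot and the scene stay as the last step left them, time stands still between calls to the robot, and variables do not carry over. Pictures are saved under pics/ and viewed, about 8 in all and at most 12, crops included, and the job is handed in when it is done.

```bash
mkdir -p pics; python3 - <<'E'
from bench import *
import cv2,numpy as np
s=state();print({k:np.round(v,3).tolist() for k,v in s.items()})
for n in ("top","scene"):
    im,d=get_image(n);cv2.imwrite(f"pics/{n}0.png",im);np.save(f"{n}d.npy",d)
    c=get_calibration(n);print(n,{k:np.round(v,3).tolist() for k,v in c.items()})
print(get_calibration("wrist"))
try: print(grip_point_offset)
except Exception as e: print(e)
E
ls
```

```text
{'time': 0.0, 'joint_pos': [-73.693, 12.477, 92.531, 0.0, 75.132, -6.428], 'qd': [-0.039, -0.08, -0.085, 0.069, -0.024, -0.015], 'tau': [0.001, -39.684, -30.385, -0.0, 0.01, 0.0], 'position': [241.335, -575.621, 229.945], 'ee_rot': [[-0.922, -0.001, 0.386], [-0.386, 0.002, -0.922], [-0.0, -1.0, -0.002]], 'wrist_force': [-0.063, 0.114, 0.311], 'wrist_torque': [-0.02, 0.006, -0.006], 'finger_gap': 85.389}
top {'intrinsics': [[451.754, 0.0, 312.771], [0.0, 451.754, 194.697], [0.0, 0.0, 1.0]], 'k1': -0.075, 'R': [[-0.029, -1.0, -0.005], [-0.989, 0.029, -0.144], [0.144, 0.001, -0.99]], 't': [103.928, 595.547, 987.819]}
scene {'intrinsics': [[395.698, 0.0, 320.177], [0.0, 395.698, 201.254], [0.0, 0.0, 1.0]], 'k1': 0.021, 'R': [[0.414, 0.91, 0.011], [0.684, -0.303, -0.664], [-0.601, 0.282, -0.748]], 't': [-327.03, -342.005, 1162.382]}
{'intrinsics': array([[280.14465908,   0.        , 318.11337561],
       [  0.        , 280.14465908, 195.63378435],
       [  0.        ,   0.        ,   1.        ]]), 'k1': -0.050206513680615975, 'T_tool_cam': array([[-1.01676275e-03,  9.56724593e-01,  2.90993160e-01,
        -7.39127968e+01],
       [ 1.44691166e-04, -2.90993166e-01,  9.56725121e-01,
        -1.43073108e+02],
       [ 9.99999473e-01,  1.01486660e-03,  1.57441415e-04,
         1.01298608e+00],
       [ 0.00000000e+00,  0.00000000e+00,  0.00000000e+00,
         1.00000000e+00]])}
18.700000000000003
pics
scened.npy
topd.npy
```

View pics/top0.png

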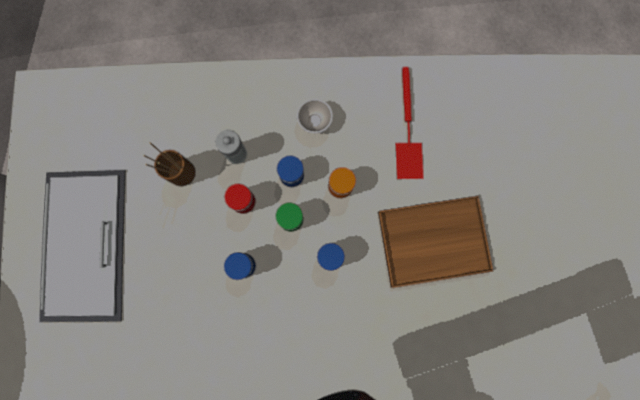

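View pics/scene0.png

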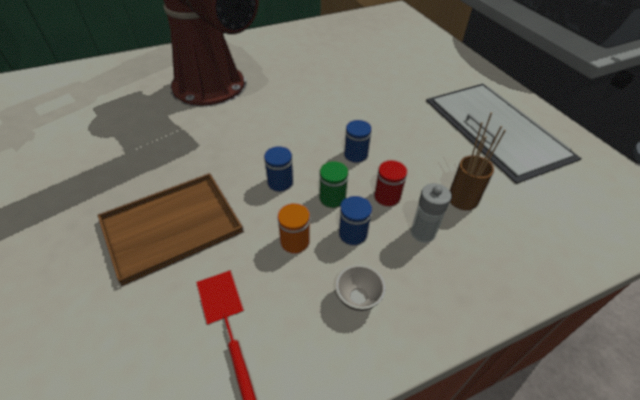

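The top view shows blue tins at (290,170), (331,257) and (239,265). The look-alikes are red (239,198), green (290,216) and orange (342,182). The tray is at (435,241). The three blue ones match the description. Next I'll measure positions and make the crop.

```bash
cat > h.py <<'E'
import numpy as np,cv2
from bench import *
def ray(n,uv):
    c=get_calibration(n);K=np.array(c["intrinsics"])
    uv=np.atleast_2d(uv).astype(float)
    p=(uv-K[:2,2])/[K[0,0],K[1,1]]; q=p.copy()
    for _ in range(10): q=p/(1+c["k1"]*(q**2).sum(1,keepdims=True))
    d=np.c_[q,np.ones(len(q))]
    if "R" in c: R=np.array(c["R"]).T; o=-R@np.array(c["t"])
    else:
        s=state();T=np.array(c["T_tool_cam"]);E=np.array(s["ee_rot"]);R=E@T[:3,:3];o=E@T[:3,3]+s["position"]
    return o,d@R.T
def plane(n,uv,z):
    o,d=ray(n,uv);return o+d*((z-o[2])/d[:,2])[:,None]
def mask(im,col):
    h=cv2.cvtColor(im,cv2.COLOR_BGR2HSV);H,S,V=cv2.split(h)
    r={"blue":(100,130),"green":(45,85),"orange":(8,18),"red":(0,5)}[col]
    m=((H>=r[0])&(H<=r[1])&(S>120)&(V>50)).astype(np.uint8)*255
    return m
def lids(n,im,col,z=84):
    """lid edge pixels -> plane z -> circle fit of min enclosing"""
    out=[]
    cs,_=cv2.findContours(mask(im,col),cv2.RETR_EXTERNAL,cv2.CHAIN_APPROX_NONE)
    for c in cs:
        if cv2.contourArea(c)<150: continue
        P=plane(n,c[:,0,:],z)[:,:2]
        ctr,r=cv2.minEnclosingCircle(P.astype(np.float32))
        out.append((c[:,0,:].mean(0).round(),np.round(ctr,1),round(r,1)))
    return out
E
python3 - <<'E'
from h import *
im=cv2.imread("pics/top0.png");sc=cv2.imread("pics/scene0.png")
V=cv2.split(cv2.cvtColor(im,cv2.COLOR_BGR2HSV))[2]
for n,i in(("top",im),("scene",sc)):
  for c in("blue","green","orange","red"):
    for l in lids(n,i,c): print(n,c,*l)
d=np.load("topd.npy")
# heights from top depth
def pt(n,u,v,d):
    o,r=ray(n,[u,v]);return np.round(o+r[0]*d[v,u],1)
for nm,u,v in(("b1",290,165),("b2",331,255),("b3",238,264),("red",238,195),("green",290,213),("orange",342,179),("tray",435,241),("ram",316,120),("grind",228,138),("skew",172,160)): print(nm,pt("top",u,v,d))
# tray corners
print(plane("top",[[379,211],[478,197],[492,270],[391,287]],20).round(1))
cs=np.hstack([cv2.resize(im[150:290,210:500],None,fx=2.4,fy=2.4,interpolation=2)]);cv2.imwrite("pics/crop1.png",cs)
E
```

```text
top blue [238. 266.] [442.2 251.9] 29.5
top blue [331. 256.] [457.5  52.3] 28.0
top blue [290. 169.] [652.1 135.7] 28.8
top green [289. 216.] [546.9 139.1] 29.2
top orange [435. 241.] [ 483.7 -175.9] 136.3
top orange [341. 182.] [618.2  23.1] 33.7
top orange [172. 165.] [668.8 404.8] 34.0
top red [238. 196.] [594.  251.2] 29.4
top red [408. 128.] [ 751.9 -131.7] 131.6
scene blue [352. 233.] [703.2 100.1] 26.7
scene blue [355. 208.] [657.8 130.9] 30.5
scene blue [276. 180.] [527.2  21.6] 29.9
scene blue [278. 156.] [464.8  49.2] 30.3
scene blue [355. 149.] [513.9 211.7] 35.4
scene blue [358. 129.] [451.7 248.8] 30.4
scene green [334. 172.] [554.2 136.4] 30.8
scene orange [449. 384.] [981.7 104.9] 50.6
scene orange [568. 327.] [993.7 322.7] 99.5
scene orange [294. 239.] [674.    1.7] 32.7
scene orange [293. 216.] [629.6  17.4] 31.7
scene orange [169. 227.] [ 552.8 -190.8] 131.4
scene orange [476. 177.] [688.4 392.3] 64.8
scene red [229. 332.] [ 793.5 -149.6] 103.3
scene red [388. 192.] [645.5 208.9] 36.7
scene red [392. 171.] [601.1 248. ] 31.9
b1 [660.1 135.   85. ]
b2 [460.2  51.1  84.2]
b3 [446.4 251.2  87.8]
red [596.4 250.5  85.4]
green [553.8 137.4  81.9]
orange [625.1  21.3  85.5]
tray [ 485.8 -197.     3.8]
ram [787.2  73.5   4.4]
grind [712.  263.1 135.4]
skew [672.6 388.9 115.9]
[[ 558.9  -66.2   20. ]
 [ 584.8 -301.7   20. ]
 [ 414.1 -321.6   20. ]
 [ 384.2  -85.4   20. ]]
```

View pics/crop1.png

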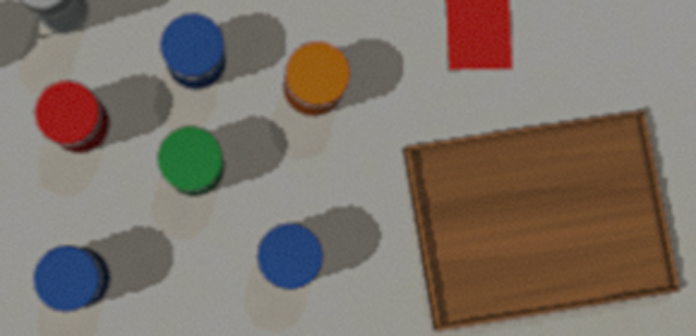

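The crop shows the three blue lids at crop pixels (193,48), (290,256) and (70,278), clear of the green, red and orange ones. I'll use the approximate positions T1 (655,133), T2 (460,51) and T3 (447,250), with the tray at (485,-194) and yawed about 7°. Every tin is clear for the current jaw direction, so I'll move above T2.

```bash
R='{"delta_pos":[110,313,0],"spin":0,"fingers":1}'; python3 -m crank '[{"delta_pos":[110,313,0],"spin":0,"fingers":1},{"delta_pos":[110,313,0],"spin":0,"fingers":1},{"delta_pos":[110,313,0],"spin":0,"fingers":1},{"delta_pos":[110,313,0],"spin":0,"fingers":1},{"delta_pos":[110,313,0],"spin":0,"fingers":1},{"delta_pos":[110,313,0],"spin":0,"fingers":1},{"delta_pos":[110,313,0],"spin":0,"fingers":1},{"delta_pos":[110,313,0],"spin":0,"fingers":1}]' 40
python3 -m crank '[{"delta_pos":[110,313,0],"spin":0,"fingers":1},{"delta_pos":[110,313,0],"spin":0,"fingers":1},{"delta_pos":[110,313,0],"spin":0,"fingers":1},{"delta_pos":[110,313,0],"spin":0,"fingers":1},{"delta_pos":[110,313,0],"spin":0,"fingers":1},{"delta_pos":[110,313,0],"spin":0,"fingers":1},{"delta_pos":[110,313,0],"spin":0,"fingers":1},{"delta_pos":[110,313,0],"spin":0,"fingers":1}]'
python3 -m crank '[{"delta_pos":[0,0,0],"spin":0,"fingers":1},{"delta_pos":[0,0,0],"spin":0,"fingers":1},{"delta_pos":[0,0,0],"spin":0,"fingers":1}]'
python3 - <<'E'
from h import *
s=state();print(s["time"],s["position"],s["ee_rot"],s["joint_pos"])
o=plane("wrist",[[0,0]],84)
im,d=get_image("wrist");cv2.imwrite("pics/w1.png",im);np.save("w1d.npy",d)
for l in lids("wrist",im,"blue"): print(*l)
E
```

```text
time: 0.77
position: [351.5, -261.1, 230.8]
ee_rot: [[-0.923, -0.0, 0.386], [-0.386, 0.001, -0.923], [-0.0, -1.0, -0.001]]
wrist_force: [1.0, 0.7, -0.8]
finger_gap: 85.1
time: 1.43
position: [461.4, 51.9, 231.0]
ee_rot: [[-0.922, -0.0, 0.387], [-0.387, -0.0, -0.922], [0.0, -1.0, -0.0]]
wrist_force: [0.7, -1.3, 0.2]
finger_gap: 85.7
time: 1.68
position: [461.0, 49.5, 230.8]
ee_rot: [[-0.922, -0.001, 0.387], [-0.387, -0.001, -0.922], [0.001, -1.0, 0.0]]
wrist_force: [-0.3, -0.1, 0.0]
finger_gap: 85.9
1.6833 [461.01968588  49.48867228 230.76552725] [[-9.21870537e-01 -1.34567529e-03  3.87495681e-01]
 [-3.87495166e-01 -6.35012222e-04 -9.21871516e-01]
 [ 1.48660422e-03 -9.99998893e-01  6.39563860e-05]] [-2.52971944e+00 -7.80644198e+00  1.13440341e+02 -4.12631379e-02
  7.44415256e+01  6.46826142e+01]
[316. 183.] [458.9  49.8] 29.4
[130. 123.] [444.5 250.5] 29.3
```

View pics/w1.png

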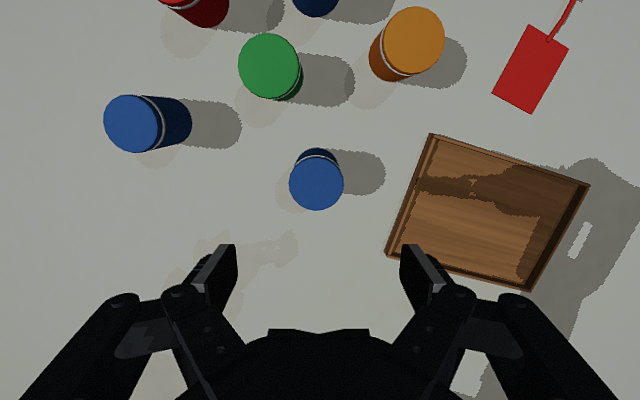

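The wrist view shows T2 at (316,183), which projects to (459,50), and T3 at (130,123), which projects to (444.5,250.5). Both lid radii come out near 29.4 mm, and this agrees with the overhead fix. The tray corners are at about (431,134), (590,184), (530,291) and (386,255). I'll descend, grip and lift T2.

```bash
python3 -m crank '[{"delta_pos":[-2,1,-40],"spin":0,"fingers":1},{"delta_pos":[-2,1,-80],"spin":0,"fingers":1},{"delta_pos":[-2,1,-115],"spin":0,"fingers":1},{"delta_pos":[-2,1,-145],"spin":0,"fingers":1},{"delta_pos":[-2,1,-170],"spin":0,"fingers":1},{"delta_pos":[-2,1,-190],"spin":0,"fingers":1},{"delta_pos":[-2,1,-203],"spin":0,"fingers":1},{"delta_pos":[-2,1,-203],"spin":0,"fingers":1}]' 40
python3 -m crank '[{"delta_pos":[0,0,0],"spin":0,"fingers":0},{"delta_pos":[0,0,0],"spin":0,"fingers":0},{"delta_pos":[0,0,0],"spin":0,"fingers":0},{"delta_pos":[0,0,0],"spin":0,"fingers":0},{"delta_pos":[0,0,0],"spin":0,"fingers":0},{"delta_pos":[0,0,0],"spin":0,"fingers":0}]' 40
python3 - <<'E'
from h import *
print(plane("wrist",[[431,134],[590,184],[530,291],[386,255]],20))
E
```

```text
time: 2.4
position: [456.0, 48.8, 25.2]
ee_rot: [[-0.924, -0.007, 0.383], [-0.383, 0.0, -0.924], [0.007, -1.0, -0.003]]
wrist_force: [-0.4, 0.2, -0.2]
finger_gap: 85.7
time: 2.9
position: [461.1, 50.1, 29.8]
ee_rot: [[-0.922, 0.003, 0.387], [-0.387, -0.001, -0.922], [-0.003, -1.0, 0.002]]
wrist_force: [-1.0, -1.8, 6.4]
finger_gap: 58.9
[[542.55174348  16.95084983  20.        ]
 [556.20218095 -86.80243882  20.        ]
 [480.30592063 -95.76114785  20.        ]
 [467.8629809    6.62085593  20.        ]]
```

```bash
python3 -m crank '[{"delta_pos":[0,0,10],"spin":0,"fingers":0},{"delta_pos":[0,0,25],"spin":0,"fingers":0},{"delta_pos":[0,0,45],"spin":0,"fingers":0},{"delta_pos":[0,0,60],"spin":0,"fingers":0},{"delta_pos":[0,0,60],"spin":0,"fingers":0},{"delta_pos":[0,0,60],"spin":0,"fingers":0},{"delta_pos":[0,0,60],"spin":0,"fingers":0},{"delta_pos":[0,0,60],"spin":0,"fingers":0}]'
for i in 1 2 3 4; do python3 -m crank '[{"delta_pos":[0,0,0],"spin":0,"fingers":0},{"delta_pos":[0,0,0],"spin":0,"fingers":0}]'|grep -E "force|gap|pos"; done
```

```text
time: 3.57
position: [458.1, 50.7, 86.9]
ee_rot: [[-0.922, -0.003, 0.387], [-0.387, 0.0, -0.922], [0.003, -1.0, -0.001]]
wrist_force: [0.0, 0.8, -1.9]
finger_gap: 58.3
position: [458.6, 50.6, 87.2]
wrist_force: [-0.4, 0.0, -1.1]
finger_gap: 58.3
position: [459.3, 50.6, 87.9]
wrist_force: [-0.4, 0.3, -2.0]
finger_gap: 58.2
position: [459.5, 50.6, 88.2]
wrist_force: [-0.4, 0.0, -1.5]
finger_gap: 58.1
position: [459.6, 50.6, 88.3]
wrist_force: [1.0, -0.3, -1.5]
finger_gap: 58.3
```

T2 weighs about 1.6 N, so it is a light one. I'll recheck the tray corners using the pose from the w1 picture.

```bash
python3 - <<'E'
import h
from h import *
h.state=lambda:{"position":np.array([461.02,49.49,230.77]),"ee_rot":np.array([[-.92187,-.00135,.3875],[-.3875,-.000635,-.92187],[.00149,-1,0]])}
w=plane("wrist",[[431,134],[590,184],[530,291],[386,255]],20)
t=plane("top",[[379,211],[478,197],[492,270],[391,287]],20)
im=cv2.imread("pics/top0.png");H,S,V=cv2.split(cv2.cvtColor(im,cv2.COLOR_BGR2HSV))
for P in(w,t): print(P.round(1).tolist(),P.mean(0).round(1),cv2.minAreaRect(P[:,:2].astype(np.float32)))
E
```

```text
[[559.1, -63.4, 20.0], [590.7, -302.8, 20.0], [415.3, -324.5, 20.0], [386.3, -87.8, 20.0]] [ 487.9 -194.6   20. ] ((488.2242431640625, -193.81036376953125), (176.75146484375, 241.43206787109375), 7.049080848693848)
[[558.9, -66.2, 20.0], [584.8, -301.7, 20.0], [414.1, -321.6, 20.0], [384.2, -85.4, 20.0]] [ 485.5 -193.7   20. ] ((484.5231628417969, -194.0753173828125), (175.77960205078125, 238.06228637695312), 6.27383279800415)
```

The tray centre is (487,-194) with yaw about 7°, and the measured size of about 176x240 mm matches. I'll place T2 at (494,-253).

```bash
python3 -m crank '[{"delta_pos":[4,-30,10],"spin":0,"fingers":0},{"delta_pos":[8,-70,10],"spin":0,"fingers":0},{"delta_pos":[12,-110,10],"spin":0,"fingers":0},{"delta_pos":[17,-150,10],"spin":0,"fingers":0},{"delta_pos":[22,-190,10],"spin":0,"fingers":0},{"delta_pos":[27,-230,10],"spin":0,"fingers":0},{"delta_pos":[31,-268,10],"spin":0,"fingers":0},{"delta_pos":[34,-295,10],"spin":0,"fingers":0}]'
python3 -m crank '[{"delta_pos":[0,-9,0],"spin":0,"fingers":0},{"delta_pos":[0,-9,-15],"spin":0,"fingers":0},{"delta_pos":[0,-9,-30],"spin":0,"fingers":0},{"delta_pos":[0,-9,-42],"spin":0,"fingers":0},{"delta_pos":[0,-9,-52],"spin":0,"fingers":0},{"delta_pos":[0,-9,-56],"spin":0,"fingers":0},{"delta_pos":[0,-9,-56],"spin":0,"fingers":0},{"delta_pos":[0,-9,-56],"spin":0,"fingers":0}]'
for i in 1 2; do python3 -m crank '[{"delta_pos":[0,0,0],"spin":0,"fingers":0},{"delta_pos":[0,0,0],"spin":0,"fingers":0}]'; done
```

```text
time: 4.9
position: [493.9, -248.2, 98.7]
ee_rot: [[-0.923, 0.001, 0.385], [-0.385, -0.002, -0.923], [-0.001, -1.0, 0.002]]
wrist_force: [-0.6, 0.2, -1.2]
finger_gap: 58.2
time: 5.57
position: [493.7, -253.1, 42.3]
ee_rot: [[-0.922, -0.0, 0.387], [-0.387, 0.0, -0.922], [0.0, -1.0, -0.0]]
wrist_force: [0.1, -0.1, -2.2]
finger_gap: 58.7
time: 5.73
position: [494.4, -253.8, 43.3]
ee_rot: [[-0.922, 0.002, 0.387], [-0.387, -0.001, -0.922], [-0.001, -1.0, 0.002]]
wrist_force: [0.5, -0.5, -2.2]
finger_gap: 58.3
time: 5.9
position: [494.0, -253.7, 43.0]
ee_rot: [[-0.922, 0.001, 0.387], [-0.387, -0.001, -0.922], [-0.001, -1.0, 0.001]]
wrist_force: [0.4, -0.3, -1.2]
finger_gap: 58.7
```

```bash
python3 -m crank '[{"delta_pos":[0,0,-2],"spin":0,"fingers":0},{"delta_pos":[0,0,-4],"spin":0,"fingers":0},{"delta_pos":[0,0,-5],"spin":0,"fingers":0},{"delta_pos":[0,0,-5],"spin":0,"fingers":0},{"delta_pos":[0,0,-5],"spin":0,"fingers":0}]' |grep -E "force|pos"
for i in 1 2; do python3 -m crank '[{"delta_pos":[0,0,-1],"spin":0,"fingers":0},{"delta_pos":[0,0,-1],"spin":0,"fingers":0},{"delta_pos":[0,0,-1],"spin":0,"fingers":0}]'|grep -E "force|pos"; done
```

```text
position: [493.3, -253.3, 37.0]
wrist_force: [-0.7, -0.8, -1.6]
position: [493.5, -253.4, 36.3]
wrist_force: [-0.5, -0.3, -2.4]
position: [493.5, -253.4, 35.2]
wrist_force: [-0.2, -0.2, -0.9]
```

```bash
for i in 1 2; do python3 -m crank '[{"delta_pos":[0,0,-1],"spin":0,"fingers":0},{"delta_pos":[0,0,-1],"spin":0,"fingers":0},{"delta_pos":[0,0,-1],"spin":0,"fingers":0}]'|grep -E "force|pos"; done
```

```text
position: [493.6, -253.5, 34.9]
wrist_force: [-2.0, 1.4, 4.3]
position: [493.7, -253.5, 34.9]
wrist_force: [-4.4, 2.9, 10.3]
```

The tin reached the floor at TCP z 34.9 (34.8 predicted). I'll release it, go up and head for T3.

```bash
python3 -m crank '[{"delta_pos":[0,0,0.7],"spin":0,"fingers":0.2},{"delta_pos":[0,0,0.7],"spin":0,"fingers":1},{"delta_pos":[0,0,0.7],"spin":0,"fingers":1},{"delta_pos":[0,0,0.7],"spin":0,"fingers":1},{"delta_pos":[0,0,0.7],"spin":0,"fingers":1},{"delta_pos":[0,0,0.7],"spin":0,"fingers":1}]'
python3 -m crank '[{"delta_pos":[0,0,15],"spin":0,"fingers":1},{"delta_pos":[0,0,40],"spin":0,"fingers":1},{"delta_pos":[0,0,80],"spin":0,"fingers":1},{"delta_pos":[0,0,120],"spin":0,"fingers":1},{"delta_pos":[0,0,160],"spin":0,"fingers":1},{"delta_pos":[0,0,195],"spin":0,"fingers":1},{"delta_pos":[0,0,195],"spin":0,"fingers":1}]'
python3 -m crank '[{"delta_pos":[-4,40,0],"spin":0,"fingers":1},{"delta_pos":[-8,80,0],"spin":0,"fingers":1},{"delta_pos":[-12,120,0],"spin":0,"fingers":1},{"delta_pos":[-16,160,0],"spin":0,"fingers":1},{"delta_pos":[-20,200,0],"spin":0,"fingers":1},{"delta_pos":[-24,240,0],"spin":0,"fingers":1},{"delta_pos":[-28,280,0],"spin":0,"fingers":1},{"delta_pos":[-32,320,0],"spin":0,"fingers":1}]'
python3 -m crank '[{"delta_pos":[-4,40,0],"spin":0,"fingers":1},{"delta_pos":[-8,80,0],"spin":0,"fingers":1},{"delta_pos":[-12,120,0],"spin":0,"fingers":1},{"delta_pos":[-16,160,0],"spin":0,"fingers":1},{"delta_pos":[-17,184,0],"spin":0,"fingers":1},{"delta_pos":[-17,184,0],"spin":0,"fingers":1},{"delta_pos":[-17,184,0],"spin":0,"fingers":1},{"delta_pos":[-17,184,0],"spin":0,"fingers":1}]'
python3 - <<'E'
from h import *
im,d=get_image("top");cv2.imwrite("pics/top1.png",im)
for l in lids("top",im,"blue"): print(*l)
s=state();print(s["time"],s["position"],s["joint_pos"],s["wrist_force"])
im,d=get_image("wrist")
for l in lids("wrist",im,"blue"): print(*l)
E
```

```text
time: 7.82
position: [493.6, -253.5, 33.8]
ee_rot: [[-0.922, 0.0, 0.386], [-0.386, -0.0, -0.922], [-0.0, -1.0, 0.0]]
wrist_force: [-0.0, 0.2, -0.2]
finger_gap: 84.8
time: 8.4
position: [498.3, -256.5, 239.0]
ee_rot: [[-0.922, 0.014, 0.387], [-0.387, -0.01, -0.922], [-0.009, -1.0, 0.014]]
wrist_force: [1.7, -0.5, 0.8]
finger_gap: 85.4
time: 9.07
position: [461.0, 68.3, 228.8]
ee_rot: [[-0.922, 0.001, 0.386], [-0.386, 0.0, -0.922], [-0.001, -1.0, 0.0]]
wrist_force: [0.9, -0.1, 0.2]
finger_gap: 85.2
time: 9.73
position: [444.4, 250.1, 228.5]
ee_rot: [[-0.922, -0.001, 0.387], [-0.387, -0.001, -0.922], [0.001, -1.0, 0.001]]
wrist_force: [-0.2, -1.1, -0.5]
finger_gap: 85.4
[242. 270.] [434.5 245.4] 25.0
[470. 236.] [ 491.9 -254. ] 29.9
[290. 169.] [652.1 135.7] 28.8
9.7833 [444.53122663 249.6459493  228.60047733] [ 2.14443426e+01 -1.60532485e+00  1.07923176e+02 -3.05090841e-02
  7.37241332e+01  8.87625425e+01] [-0.23937981  0.13850831  0.11149556]
[315. 182.] [444.5 251.9] 29.4
[465.  43.] [630.1 175. ] 21.7
[512.  31.] [652.9 135.7] 31.1
```

T2 stands in the tray at (492,-254). T3 is at (444.5,251.5), directly below the gripper, so I'll grasp it.

```bash
python3 -m crank '[{"delta_pos":[0,1,-40],"spin":0,"fingers":1},{"delta_pos":[0,1,-80],"spin":0,"fingers":1},{"delta_pos":[0,1,-115],"spin":0,"fingers":1},{"delta_pos":[0,1,-145],"spin":0,"fingers":1},{"delta_pos":[0,1,-170],"spin":0,"fingers":1},{"delta_pos":[0,1,-190],"spin":0,"fingers":1},{"delta_pos":[0,1,-201],"spin":0,"fingers":1},{"delta_pos":[0,1,-201],"spin":0,"fingers":1}]' 40
python3 -m crank '[{"delta_pos":[0,0,0],"spin":0,"fingers":0},{"delta_pos":[0,0,0],"spin":0,"fingers":0},{"delta_pos":[0,0,0],"spin":0,"fingers":0},{"delta_pos":[0,0,0],"spin":0,"fingers":0},{"delta_pos":[0,0,0],"spin":0,"fingers":0},{"delta_pos":[0,0,0],"spin":0,"fingers":0},{"delta_pos":[0,0,0],"spin":0,"fingers":0}]' 40
python3 -m crank '[{"delta_pos":[0,0,10],"spin":0,"fingers":0},{"delta_pos":[0,0,25],"spin":0,"fingers":0},{"delta_pos":[0,0,45],"spin":0,"fingers":0},{"delta_pos":[0,0,65],"spin":0,"fingers":0},{"delta_pos":[0,0,70],"spin":0,"fingers":0},{"delta_pos":[0,0,70],"spin":0,"fingers":0},{"delta_pos":[0,0,70],"spin":0,"fingers":0},{"delta_pos":[0,0,70],"spin":0,"fingers":0}]'
for i in 1 2 3 4; do python3 -m crank '[{"delta_pos":[0,0,0],"spin":0,"fingers":0},{"delta_pos":[0,0,0],"spin":0,"fingers":0}]'|grep -E "force|gap|pos"; done
```

```text
time: 10.5
position: [442.5, 249.5, 25.3]
ee_rot: [[-0.923, -0.005, 0.385], [-0.385, -0.002, -0.923], [0.006, -1.0, -0.0]]
wrist_force: [0.3, -0.9, -0.3]
finger_gap: 85.5
time: 11.08
position: [446.5, 252.3, 30.2]
ee_rot: [[-0.922, 0.004, 0.386], [-0.386, 0.001, -0.922], [-0.004, -1.0, 0.0]]
wrist_force: [-0.3, -0.0, 6.9]
finger_gap: 60.2
time: 11.75
position: [443.0, 250.9, 96.4]
ee_rot: [[-0.922, -0.003, 0.387], [-0.387, -0.001, -0.922], [0.003, -1.0, 0.0]]
wrist_force: [-0.9, 0.5, -4.4]
finger_gap: 60.2
position: [443.4, 251.1, 96.5]
wrist_force: [0.4, -0.3, -3.5]
finger_gap: 59.8
position: [444.2, 251.4, 97.3]
wrist_force: [-0.8, -0.2, -2.4]
finger_gap: 59.7
position: [444.5, 251.5, 97.9]
wrist_force: [0.2, -0.8, -3.0]
finger_gap: 59.7
position: [444.6, 251.6, 98.1]
wrist_force: [0.2, 0.6, -4.2]
finger_gap: 59.8
```

About 3.3 N with noise of roughly 0.7 N, so I need more samples.

```bash
for i in 1 2 3 4 5 6 7 8 9 10 11 12 13 14 15 16; do python3 -m crank '[{"delta_pos":[0,0,0],"spin":0,"fingers":0}]'|grep -E "force"; done
```

```text
wrist_force: [0.1, -0.1, -4.0]
wrist_force: [0.2, -0.1, -3.2]
wrist_force: [0.2, -1.5, -2.9]
wrist_force: [-0.3, -1.5, -3.7]
wrist_force: [0.8, 0.3, -3.2]
wrist_force: [0.1, -0.1, -2.9]
wrist_force: [-0.7, -0.6, -2.8]
wrist_force: [0.4, -0.5, -4.3]
wrist_force: [-0.7, -1.1, -3.3]
wrist_force: [-0.3, -0.6, -3.1]
wrist_force: [0.6, 0.2, -3.7]
wrist_force: [0.0, 0.4, -4.2]
wrist_force: [0.4, -0.3, -2.9]
wrist_force: [0.7, -0.5, -4.0]
wrist_force: [-0.5, -0.4, -3.2]
wrist_force: [0.1, -0.4, -3.2]
```

The mean is about 3.4 N, above the 2.5 N ceiling for a light tin, so T3 is the heaviest. I'll set it back gently, move T1 and then come back for it.

```bash
python3 -m crank '[{"delta_pos":[0,0,-15],"spin":0,"fingers":0},{"delta_pos":[0,0,-35],"spin":0,"fingers":0},{"delta_pos":[0,0,-50],"spin":0,"fingers":0},{"delta_pos":[0,0,-60],"spin":0,"fingers":0},{"delta_pos":[0,0,-65],"spin":0,"fingers":0},{"delta_pos":[0,0,-66],"spin":0,"fingers":0},{"delta_pos":[0,0,-66],"spin":0,"fingers":0},{"delta_pos":[0,0,-66],"spin":0,"fingers":0}]'
for i in 1 2 3; do python3 -m crank '[{"delta_pos":[0,0,-1],"spin":0,"fingers":0},{"delta_pos":[0,0,-1],"spin":0,"fingers":0},{"delta_pos":[0,0,-1],"spin":0,"fingers":0}]'|grep -E "force|pos"; done
```

```text
time: 14.42
position: [445.5, 252.0, 32.9]
ee_rot: [[-0.922, 0.002, 0.387], [-0.387, 0.001, -0.922], [-0.002, -1.0, 0.0]]
wrist_force: [-0.1, 0.6, -3.5]
finger_gap: 59.7
position: [445.0, 251.7, 31.6]
wrist_force: [-0.7, -1.2, -3.3]
position: [444.8, 251.7, 30.2]
wrist_force: [-0.3, 0.7, -3.1]
position: [444.9, 251.7, 30.2]
wrist_force: [-3.3, -0.6, 4.6]
```

```bash
python3 -m crank '[{"delta_pos":[0,0,0.5],"spin":0,"fingers":0.2},{"delta_pos":[0,0,0.5],"spin":0,"fingers":1},{"delta_pos":[0,0,0.5],"spin":0,"fingers":1},{"delta_pos":[0,0,0.5],"spin":0,"fingers":1},{"delta_pos":[0,0,0.5],"spin":0,"fingers":1},{"delta_pos":[0,0,0.5],"spin":0,"fingers":1}]'
python3 -m crank '[{"delta_pos":[0,0,15],"spin":0,"fingers":1},{"delta_pos":[0,0,40],"spin":0,"fingers":1},{"delta_pos":[0,0,80],"spin":0,"fingers":1},{"delta_pos":[0,0,120],"spin":0,"fingers":1},{"delta_pos":[0,0,160],"spin":0,"fingers":1},{"delta_pos":[0,0,200],"spin":0,"fingers":1},{"delta_pos":[0,0,200],"spin":0,"fingers":1}]'
python3 -m crank '[{"delta_pos":[35,-20,0],"spin":0,"fingers":1},{"delta_pos":[70,-39,0],"spin":0,"fingers":1},{"delta_pos":[105,-58,0],"spin":0,"fingers":1},{"delta_pos":[140,-78,0],"spin":0,"fingers":1},{"delta_pos":[175,-98,0],"spin":0,"fingers":1},{"delta_pos":[208,-117,0],"spin":0,"fingers":1},{"delta_pos":[208,-117,0],"spin":0,"fingers":1},{"delta_pos":[208,-117,0],"spin":0,"fingers":1}]'
python3 -m crank '[{"delta_pos":[0,0,0],"spin":0,"fingers":1},{"delta_pos":[0,0,0],"spin":0,"fingers":1}]'
python3 - <<'E'
from h import *
s=state();print(s["time"],s["position"],s["joint_pos"],s["wrist_force"])
im,d=get_image("wrist");cv2.imwrite("pics/w2.png",im)
for c in("blue","green","orange","red"):
  for l in lids("wrist",im,c): print(c,*l)
E
```

```text
time: 15.67
position: [444.7, 251.6, 29.5]
ee_rot: [[-0.922, 0.0, 0.386], [-0.386, 0.0, -0.922], [-0.0, -1.0, -0.0]]
wrist_force: [0.8, -0.5, -0.2]
finger_gap: 85.3
time: 16.25
position: [450.1, 253.9, 239.9]
ee_rot: [[-0.922, 0.017, 0.387], [-0.387, 0.007, -0.922], [-0.018, -1.0, 0.0]]
wrist_force: [0.8, 0.5, 1.8]
finger_gap: 85.5
time: 16.92
position: [653.6, 133.0, 228.0]
ee_rot: [[-0.923, -0.002, 0.384], [-0.384, 0.0, -0.923], [0.002, -1.0, -0.001]]
wrist_force: [-0.4, 0.8, -0.5]
finger_gap: 85.2
time: 17.08
position: [651.4, 135.4, 229.1]
ee_rot: [[-0.922, -0.001, 0.387], [-0.387, 0.0, -0.922], [0.001, -1.0, -0.001]]
wrist_force: [0.1, 0.4, 0.5]
finger_gap: 85.3
17.0833 [651.41332166 135.36248872 229.12459683] [5.68927572e+00 1.73738344e+01 8.66309438e+01 2.30377769e-02
 7.60622383e+01 7.28967785e+01] [0.10573756 0.37039773 0.48254659]
blue [160. 287.] [450.4 257.7] 26.2
blue [320. 180.] [655.4 134.4] 29.3
green [281. 259.] [550.3 138.7] 29.4
orange [475. 368.] [ 499.4 -175.7] 43.9
orange [401. 321.] [525.3 -29.7] 35.8
orange [401. 239.] [626.9  20.9] 30.6
orange [385. 214.] [643.3  46. ] 28.2
orange [74. 66.] [665.1 412.9] 35.6
red [201. 189.] [596.  249.9] 30.5
red [546. 165.] [767.5 -80.7] 113.7
```

View pics/w2.png

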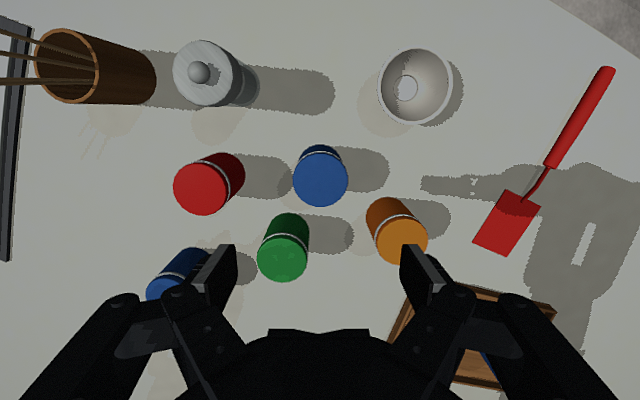

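The wrist view shows blue T1 at (320,180), which projects to (655,134.5). The red (201,189), green (281,259) and orange (401,239) tins lie off the jaw line. T3 is still upright at (160,287). I'll grasp T1.

```bash
python3 -m crank '[{"delta_pos":[2,0,-40],"spin":0,"fingers":1},{"delta_pos":[2,0,-80],"spin":0,"fingers":1},{"delta_pos":[2,0,-115],"spin":0,"fingers":1},{"delta_pos":[2,0,-145],"spin":0,"fingers":1},{"delta_pos":[2,0,-170],"spin":0,"fingers":1},{"delta_pos":[2,0,-190],"spin":0,"fingers":1},{"delta_pos":[2,0,-201],"spin":0,"fingers":1},{"delta_pos":[2,0,-201],"spin":0,"fingers":1}]' 40
python3 -m crank '[{"delta_pos":[0,0,0],"spin":0,"fingers":0},{"delta_pos":[0,0,0],"spin":0,"fingers":0},{"delta_pos":[0,0,0],"spin":0,"fingers":0},{"delta_pos":[0,0,0],"spin":0,"fingers":0},{"delta_pos":[0,0,0],"spin":0,"fingers":0},{"delta_pos":[0,0,0],"spin":0,"fingers":0},{"delta_pos":[0,0,0],"spin":0,"fingers":0}]' 40
python3 -m crank '[{"delta_pos":[0,0,10],"spin":0,"fingers":0},{"delta_pos":[0,0,25],"spin":0,"fingers":0},{"delta_pos":[0,0,50],"spin":0,"fingers":0},{"delta_pos":[0,0,80],"spin":0,"fingers":0},{"delta_pos":[0,0,110],"spin":0,"fingers":0},{"delta_pos":[0,0,120],"spin":0,"fingers":0},{"delta_pos":[0,0,120],"spin":0,"fingers":0},{"delta_pos":[0,0,120],"spin":0,"fingers":0}]'
python3 -m crank '[{"delta_pos":[0,0,0],"spin":0,"fingers":0},{"delta_pos":[0,0,0],"spin":0,"fingers":0},{"delta_pos":[0,0,0],"spin":0,"fingers":0}]'
for i in 1 2 3 4 5 6 7 8 ; do python3 -m crank '[{"delta_pos":[0,0,0],"spin":0,"fingers":0}]'|grep -E "force"; done
```

```text
time: 17.8
position: [651.1, 135.2, 25.4]
ee_rot: [[-0.922, -0.006, 0.388], [-0.388, -0.001, -0.922], [0.006, -1.0, -0.002]]
wrist_force: [-0.3, -0.1, -0.6]
finger_gap: 85.6
time: 18.38
position: [656.7, 135.0, 31.3]
ee_rot: [[-0.922, 0.005, 0.386], [-0.386, 0.001, -0.922], [-0.005, -1.0, 0.001]]
wrist_force: [0.1, 0.5, 6.9]
finger_gap: 59.5
time: 19.05
position: [654.6, 134.5, 148.9]
ee_rot: [[-0.922, 0.001, 0.386], [-0.386, -0.0, -0.922], [-0.001, -1.0, 0.0]]
wrist_force: [-1.7, 0.0, -2.1]
finger_gap: 59.5
time: 19.3
position: [652.8, 134.3, 145.6]
ee_rot: [[-0.922, -0.005, 0.386], [-0.386, -0.0, -0.922], [0.005, -1.0, -0.001]]
wrist_force: [-0.8, -0.1, -1.6]
finger_gap: 59.3
wrist_force: [0.1, 0.6, -1.7]
wrist_force: [0.6, -0.2, -1.1]
wrist_force: [-0.1, -0.1, -2.0]
wrist_force: [-0.5, 0.6, -2.3]
wrist_force: [0.4, 1.1, -1.2]
wrist_force: [-0.4, -0.7, -2.1]
wrist_force: [1.1, -0.5, -0.7]
wrist_force: [0.2, -0.6, -0.8]
```

T1 weighs about 1.5 N, so it is light too. The three readings (1.6, 3.4 and 1.5 N) are consistent. I'll place T1 at (480,-134).

```bash
python3 -m crank '[{"delta_pos":[-15,-22,0],"spin":0,"fingers":0},{"delta_pos":[-37,-57,0],"spin":0,"fingers":0},{"delta_pos":[-59,-91,0],"spin":0,"fingers":0},{"delta_pos":[-81,-125,0],"spin":0,"fingers":0},{"delta_pos":[-103,-159,0],"spin":0,"fingers":0},{"delta_pos":[-126,-193,0],"spin":0,"fingers":0},{"delta_pos":[-148,-227,0],"spin":0,"fingers":0},{"delta_pos":[-165,-254,0],"spin":0,"fingers":0}]'
python3 -m crank '[{"delta_pos":[-9,-14,0],"spin":0,"fingers":0},{"delta_pos":[-9,-14,-25],"spin":0,"fingers":0},{"delta_pos":[-9,-14,-50],"spin":0,"fingers":0},{"delta_pos":[-9,-14,-75],"spin":0,"fingers":0},{"delta_pos":[-9,-14,-92],"spin":0,"fingers":0},{"delta_pos":[-9,-14,-102],"spin":0,"fingers":0},{"delta_pos":[-9,-14,-107],"spin":0,"fingers":0},{"delta_pos":[-9,-14,-107],"spin":0,"fingers":0}]'
for i in 1 2 3 4; do python3 -m crank '[{"delta_pos":[0,0,-1],"spin":0,"fingers":0},{"delta_pos":[0,0,-1],"spin":0,"fingers":0},{"delta_pos":[0,0,-1],"spin":0,"fingers":0}]'|grep -E "force|pos"; done
```

```text
time: 20.63
position: [487.7, -121.3, 148.7]
ee_rot: [[-0.922, -0.0, 0.386], [-0.386, -0.001, -0.922], [0.0, -1.0, 0.001]]
wrist_force: [0.5, -0.8, -1.5]
finger_gap: 59.2
time: 21.3
position: [480.1, -133.2, 40.8]
ee_rot: [[-0.922, -0.001, 0.387], [-0.387, 0.001, -0.922], [0.001, -1.0, -0.001]]
wrist_force: [0.3, -0.2, -1.9]
finger_gap: 59.6
position: [481.8, -133.9, 41.8]
wrist_force: [0.3, 0.0, -1.3]
position: [480.8, -133.5, 39.9]
wrist_force: [0.1, 0.1, -2.1]
position: [480.5, -133.4, 38.4]
wrist_force: [0.2, 0.2, -0.6]
position: [480.5, -133.4, 37.4]
wrist_force: [0.0, -0.6, -1.1]
```

Contact is expected at about 36.

```bash
for i in 1 2 3; do python3 -m crank '[{"delta_pos":[0,0,-1],"spin":0,"fingers":0},{"delta_pos":[0,0,-1],"spin":0,"fingers":0},{"delta_pos":[0,0,-1],"spin":0,"fingers":0}]'|grep -E "force|pos"; done
```

```text
position: [480.5, -133.4, 36.4]
wrist_force: [-0.2, -0.5, -1.2]
position: [480.6, -133.5, 36.3]
wrist_force: [-2.4, 0.8, 5.5]
position: [480.6, -133.5, 36.3]
wrist_force: [-5.3, 1.7, 11.0]
```

```bash
python3 -m crank '[{"delta_pos":[0,0,1],"spin":0,"fingers":0.2},{"delta_pos":[0,0,1],"spin":0,"fingers":1},{"delta_pos":[0,0,1],"spin":0,"fingers":1},{"delta_pos":[0,0,1],"spin":0,"fingers":1},{"delta_pos":[0,0,1],"spin":0,"fingers":1},{"delta_pos":[0,0,1],"spin":0,"fingers":1}]'
python3 -m crank '[{"delta_pos":[0,0,15],"spin":0,"fingers":1},{"delta_pos":[0,0,40],"spin":0,"fingers":1},{"delta_pos":[0,0,80],"spin":0,"fingers":1},{"delta_pos":[0,0,120],"spin":0,"fingers":1},{"delta_pos":[0,0,160],"spin":0,"fingers":1},{"delta_pos":[0,0,194],"spin":0,"fingers":1},{"delta_pos":[0,0,194],"spin":0,"fingers":1}]'
python3 -m crank '[{"delta_pos":[-4,40,0],"spin":0,"fingers":1},{"delta_pos":[-8,80,0],"spin":0,"fingers":1},{"delta_pos":[-12,120,0],"spin":0,"fingers":1},{"delta_pos":[-16,160,0],"spin":0,"fingers":1},{"delta_pos":[-20,200,0],"spin":0,"fingers":1},{"delta_pos":[-24,240,0],"spin":0,"fingers":1},{"delta_pos":[-28,280,0],"spin":0,"fingers":1},{"delta_pos":[-32,320,0],"spin":0,"fingers":1}]'
python3 -m crank '[{"delta_pos":[-3,40,0],"spin":0,"fingers":1},{"delta_pos":[-4,65,0],"spin":0,"fingers":1},{"delta_pos":[-4,65,0],"spin":0,"fingers":1},{"delta_pos":[-4,65,0],"spin":0,"fingers":1},{"delta_pos":[-4,65,0],"spin":0,"fingers":1}]'
python3 - <<'E'
from h import *
im,d=get_image("top")
for l in lids("top",im,"blue"): print(*l)
s=state();print(s["time"],s["position"])
im,d=get_image("wrist")
for l in lids("wrist",im,"blue"): print(*l)
E
```

```text
time: 23.55
position: [480.5, -133.4, 35.3]
ee_rot: [[-0.922, -0.0, 0.386], [-0.386, 0.0, -0.922], [0.0, -1.0, -0.0]]
wrist_force: [-0.7, 0.3, -0.2]
finger_gap: 85.1
time: 24.13
position: [485.6, -135.5, 238.7]
ee_rot: [[-0.922, 0.015, 0.387], [-0.387, -0.007, -0.922], [-0.011, -1.0, 0.012]]
wrist_force: [0.9, -0.8, 1.2]
finger_gap: 85.4
time: 24.8
position: [447.9, 188.4, 229.2]
ee_rot: [[-0.922, 0.0, 0.386], [-0.386, 0.0, -0.922], [-0.0, -1.0, 0.0]]
wrist_force: [1.0, -0.4, -0.4]
finger_gap: 85.1
time: 25.22
position: [444.3, 251.0, 228.9]
ee_rot: [[-0.922, -0.001, 0.387], [-0.387, -0.001, -0.922], [0.001, -1.0, 0.001]]
wrist_force: [-0.7, -0.1, -0.4]
finger_gap: 85.3
[242. 270.] [433.4 244.3] 26.5
[415. 244.] [ 478.7 -132.1] 29.3
[470. 236.] [ 491.9 -254. ] 29.9
25.2667 [444.49863164 250.62280302 229.0377257 ]
[612. 274.] [ 480.  -139.2] 32.2
[317. 183.] [443.8 249.9] 29.4
```

Both light tins stand in the tray at (479,-132) and (492,-254). T3 is right below, so I'll grasp it and lift it high with a firmer grip.

```bash
python3 -m crank '[{"delta_pos":[0,0,-40],"spin":0,"fingers":1},{"delta_pos":[0,0,-80],"spin":0,"fingers":1},{"delta_pos":[0,0,-115],"spin":0,"fingers":1},{"delta_pos":[0,0,-145],"spin":0,"fingers":1},{"delta_pos":[0,0,-170],"spin":0,"fingers":1},{"delta_pos":[0,0,-190],"spin":0,"fingers":1},{"delta_pos":[0,0,-200],"spin":0,"fingers":1},{"delta_pos":[0,0,-200],"spin":0,"fingers":1}]' 50
python3 -m crank '[{"delta_pos":[0,0,0],"spin":0,"fingers":0},{"delta_pos":[0,0,0],"spin":0,"fingers":0},{"delta_pos":[0,0,0],"spin":0,"fingers":0},{"delta_pos":[0,0,0],"spin":0,"fingers":0},{"delta_pos":[0,0,0],"spin":0,"fingers":0},{"delta_pos":[0,0,0],"spin":0,"fingers":0},{"delta_pos":[0,0,0],"spin":0,"fingers":0}]' 50
python3 -m crank '[{"delta_pos":[0,0,10],"spin":0,"fingers":0},{"delta_pos":[0,0,35],"spin":0,"fingers":0},{"delta_pos":[0,0,65],"spin":0,"fingers":0},{"delta_pos":[0,0,100],"spin":0,"fingers":0},{"delta_pos":[0,0,135],"spin":0,"fingers":0},{"delta_pos":[0,0,165],"spin":0,"fingers":0},{"delta_pos":[0,0,185],"spin":0,"fingers":0},{"delta_pos":[0,0,190],"spin":0,"fingers":0}]'
python3 -m crank '[{"delta_pos":[0,0,0],"spin":0,"fingers":0},{"delta_pos":[0,0,0],"spin":0,"fingers":0},{"delta_pos":[0,0,0],"spin":0,"fingers":0},{"delta_pos":[0,0,0],"spin":0,"fingers":0},{"delta_pos":[0,0,0],"spin":0,"fingers":0},{"delta_pos":[0,0,0],"spin":0,"fingers":0},{"delta_pos":[0,0,0],"spin":0,"fingers":0},{"delta_pos":[0,0,0],"spin":0,"fingers":0}]'
for i in 1 2 3 4 5 6 ; do python3 -m crank '[{"delta_pos":[0,0,0],"spin":0,"fingers":0}]'|grep -E "force"; done
python3 - <<'E'
from h import *
im,d=get_image("scene");cv2.imwrite("pics/scene2.png",im)
t,d=get_image("top");[print(*l) for l in lids("top",t,"blue")]
s=state();print(s["time"],s["position"],s["finger_gap"],np.abs(s["qd"]).max())
E
```

```text
time: 25.98
position: [442.6, 249.5, 27.0]
ee_rot: [[-0.923, -0.005, 0.385], [-0.385, -0.002, -0.923], [0.006, -1.0, -0.0]]
wrist_force: [-0.2, 0.7, -0.2]
finger_gap: 85.5
time: 26.57
position: [446.6, 252.3, 31.7]
ee_rot: [[-0.922, 0.004, 0.386], [-0.386, 0.001, -0.922], [-0.004, -1.0, 0.0]]
wrist_force: [1.0, -0.7, 6.1]
finger_gap: 59.1
time: 27.23
position: [446.4, 252.5, 224.3]
ee_rot: [[-0.922, 0.007, 0.387], [-0.387, 0.003, -0.922], [-0.008, -1.0, 0.0]]
wrist_force: [1.2, 0.3, -2.3]
finger_gap: 59.6
time: 27.9
position: [444.5, 251.5, 219.1]
ee_rot: [[-0.922, -0.001, 0.386], [-0.386, -0.0, -0.922], [0.001, -1.0, -0.0]]
wrist_force: [-0.7, -0.4, -3.6]
finger_gap: 59.5
wrist_force: [-0.2, 0.1, -4.4]
wrist_force: [-0.5, -0.2, -3.7]
wrist_force: [0.0, 0.2, -3.6]
wrist_force: [0.2, 0.6, -3.1]
wrist_force: [-0.2, 0.2, -3.9]
wrist_force: [0.5, 0.6, -3.8]
[415. 244.] [ 478.6 -132.3] 29.1
[470. 236.] [ 492.3 -253.7] 29.9
28.5 [444.5779441  251.56700284 219.55047923] 59.49879679145161 0.1463308325753314
```

View pics/scene2.png

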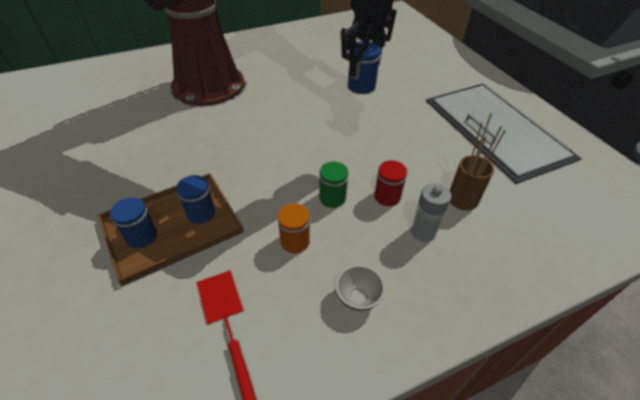

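The scene view shows two blue tins upright in the tray at (133,222) and (196,200), and the heavy tin held upright in the air at (363,68). The bystanders have not moved. The held tin's centre is about 230 mm up.

```bash
python3 -c "
from bench import *
print(close_job())"
```

```text
the job is handed in; nothing more can be done
None
```

I hefted all three blue tins and handed the job in at about 28.5 s. The heaviest is in the gripper and the two lighter ones are standing in the tray.

- **Weights:** the readings were about 1.6 N, 3.4 N and 1.5 N. Single readings scattered by roughly ±0.7 N, so I averaged several. The last lift of the heaviest read about 3.7 N, which is within the scatter and agrees.
- **Tray:** both light tins were lowered until they touched the floor, then released. They stand upright at about (479, -132) and (492, -254), roughly 60 mm either side of the tray's centre.
- **Heaviest tin:** it is held still and upright, with its centre about 230 mm above the ledge.
- **Bystanders:** they look unmoved in the last scene picture. I judged this by eye and did not measure it.

No check failed in the end. The overhead and scene cameras disagreed on tin positions by up to about 9 mm at first, and close-up wrist pictures settled that.

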